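# Close the canister with the lid that fits

## Task

The white storage canister on the kitchen counter stands open, and three look-alike wooden lids of different sizes lie around it. Take the one lid that fits its mouth and set it on, plug down in the mouth and plate resting flat on the rim, without dropping it; leave the other two lids where they lie and the canister standing.

Things in the scene. Friction and masses are not known exactly. Their poses are not given: they have to be found in the camera images.
- mouth (a point): Centre of the open mouth, at rim height, of the white ceramic canister: a plain round pot without handle, 100 mm in outer diameter, 90 mm tall, wall 5 mm, mouth 90 mm wide; stands loose on the counter, 0.6 kg; z up. A smaller grey mug with a handle, a glass shaker and a turner nearby are not part of the job.
- lid_small_knob (a point): Loose lid, knob up: round wooden plate 80 mm wide, 6 mm thick; below it a round plug 12 mm deep, tapering from 60 mm wide at the plate to 50 mm at its foot; on it an upright steel knob, a cylinder 24 mm wide, 34 mm tall. The point is in the knob on the lid's axis, where to grip: 23 mm above the plate's top, 29 above its underside, 41 above the plug's foot; z up. The smallest, 0.09 kg.
- lid_medium_knob (a point): Loose lid, knob up: round wooden plate 104 mm wide, 6 mm thick; below it a round plug 12 mm deep, tapering from 82 mm wide at the plate to 72 mm at its foot; on it an upright steel knob, a cylinder 24 mm wide, 34 mm tall. The point is in the knob on the lid's axis, where to grip: 23 mm above the plate's top, 29 above its underside, 41 above the plug's foot; z up. The middle one, 0.13 kg.
- lid_large_knob (a point): Loose lid, knob up: round wooden plate 128 mm wide, 6 mm thick; below it a round plug 12 mm deep, tapering from 108 mm wide at the plate to 100 mm at its foot; on it an upright steel knob, a cylinder 24 mm wide, 34 mm tall. The point is in the knob on the lid's axis, where to grip: 23 mm above the plate's top, 29 above its underside, 41 above the plug's foot; z up. The largest, 0.18 kg.
Things that resemble listed ones, but are neither listed nor needed, are in the scene too. What is shaped like the part that bears lid_medium_knob but orange or pink is not meant. Leave any red look-alike of the part that bears mouth alone.

How it is judged (in metres and radians):
At the end, for the whole second after the job is handed in: The 104 mm lid sits on the canister: knob on the mouth's axis within 12 mm, plate on the rim (within 5 mm of its height, flat to about 7 degrees), released and at rest; the canister stands upright on the counter (within 10 degrees); the other two lids are within 30 mm of where they lay (horizontal distance between lid_medium_knob and mouth below 0.012 m and z of lid_medium_knob in the frame of mouth between 0.024 and 0.034 m and angle between the z axis of lid_medium_knob and the z axis of mouth, either way round below 0.12 rad and angle between mouth's own z axis and vertical below 0.17 rad and height (world z) of mouth between 0.08 and 0.1 m and linear speed of each of lid_medium, canister below 0.02 m/s and distance of each of lid_small_knob, lid_large_knob from where it was at the start of the episode below 0.03 m); the robot touches nothing.
It fails at once if the lid is dropped: it falls freely by more than about 25 mm (linear speed of lid_medium above 0.7 m/s and contact force between lid_medium and anything else below 0.05 N).
It fails at once if another lid is moved by more than 30 mm (distance of any of lid_small_knob, lid_large_knob from where it was at the start of the episode above 0.03 m).
It fails at once if the canister is tipped by more than 30 degrees (angle between mouth's own z axis and vertical above 0.52 rad).
It also fails if it takes over 35 s, if anything falls off the work surface, if the arm or the gripper's body presses on something with over 40 N, if the wrist force passes 120 N, or if a joint passes its speed limit or range.

## Robot

A 6-joint arm with a two-finger parallel gripper is mounted at the origin on the work surface. World frame = base frame: x ahead of the robot, y to its left, z up, the work surface at z = 0. Lengths are in mm, angles in degrees, forces in N, time in s.
With the tool pointing down it reaches from about 300 to 850 mm from the base axis. Payload 4.2 kg.
Tool frame: the origin (TCP) lies at the very end of the fingers, on their centre line; the grasp point (between the pads) lies 19 mm behind it (env.grasp_offset is the distance from the TCP to the grasp point, in mm); z points along the fingers, y is the line along which they close (so a half turn about z gives the same grasp; the last joint's range is limited). The gripper opens to 91 mm and grips with 3 to 60 N. Pads are 32 mm wide; open, the fingers measure 118 mm over their backs; the gripper's body (76 mm by 178 mm) begins 60 mm behind the grasp point.
Start: joints at [-69.385, 18.312, 89.639, -0, 72.044, -1.146], TCP at [213.177, -534.04, 213.976] pointing down, gripper open.
Joint ranges: [-177.97, 177.97], [-48.28, 115.42], [12.27, 149.76], [-77.06, 257.06], [2.81, 150.46], [-146.56, 146.56]. Speed limits (degrees/s): [147.25, 147.25, 180, 180, 180, 180].

## Interface

Orientations are given as [roll, pitch, yaw] about the fixed x, y, z axes, in that order (R = Rz(yaw) Ry(pitch) Rx(roll)).
In Python, from workcell import env gives the robot as it stands. The module is installed in compiled form; this text tells all that it offers.
- The arm moves only by the tool send_rows, never from a script. Its argument "motion" is a list of rows, each an object of numbers: "tx", "ty", "tz": the shift along the tool's x, y, z in units of 500 mm (1.0 is 500 mm); "rx", "ry", "rz": the turn, a rotation vector about the tool's x, y, z in units of 30 degrees (1.0 is 30 degrees); "gripper": the closure, from -1 (fully open) to 1 (shut). In form: [{"tx": .., "ty": .., "tz": .., "rx": .., "ry": .., "rz": .., "gripper": ..}, ...]. A call has 1 to 12 rows; each row shifts and turns the commanded pose from where the row before left it, along the tool's axes as they then stand; what a row does not reach is not made up. A row lasts 1/8 s, in which the tool goes at most 62.5 mm and 10.7 degrees, less where a joint would pass 70% of its speed; a pose out of reach is approached as far as the arm can. A call with a number of a shift or a turn outside -1 to 1 is refused whole. A call with a gripper value outside its range is refused whole. The fingers move at their own pace and stop on an object; "grip_force" is the grip in N (left out, the last holds). Time passes only in rows, so rows that do not move let the fingers close. It gives the time, the measured TCP pose, the force, the opening and the grip force at its end, in the units of the state.
- env.state(): the state, without advancing time (a new reading comes with each control period).
- env.grab_frame(name): name is "scene" or "top"; returns a dict with "frame" (400x640x3 uint8, red, green, blue), "vertical_fov" (degrees; the focal length in pixels is half the picture's height over the tangent of half this angle, whatever the lens; pixels are square), "cx", "cy" (the principal point, pixels), "rvec" (rotation vector, rad) and "tvec" (3), from world to camera coordinates, as OpenCV has them. Camera axes: x right, y down, z forward; pixel columns grow to the right and rows downward; lengths in mm; the calibration is good to about 2 mm. A picture is of the moment at which its call begins. There is no depth.
- env.job_done(): hands the job in; it is judged then, once.
The state is a dict: "time_s": time; "qpos": joint angles; "qvel": joint speeds; "effort": joint torques, N m; "ee_pos": TCP position; "ee_rot": TCP orientation; "force": force on the tool from outside, world axes, zero at the start; "torque": the same for the moment, N m; "gripper_width": finger opening in mm; "gripper_force": force on a finger pad.
Only numpy, scipy, OpenCV 4.12 (cv2) and the standard library are available. Lean on these libraries where they do the work, as an engineer would, in place of code of your own. Each camera call takes 0.05 s, during which the arm holds its last target. There are 200 camera calls.

## Working session

There is one attempt and no reset: what is moved stays moved. The work goes in short steps, Python scripts to look and compute and a tool call to move; the robot and the scene stay as the last step left them, time stands still between calls to the robot, and variables do not carry over. Pictures are saved under pics/ and viewed, at most 10 in all, crops included, and the job is handed in when it is done.

Besides the shell and the picture viewer there is one more tool, called after "Request:" as name(argument=value, ...), one argument or row to a line, values as JSON. send_rows: Moves the arm, as the interface text tells. Shifts and turns lie within -1 to 1; 1 stands for 500 mm of shift or 30 degrees of turn. Its arguments: {"type":"object","properties":{"motion":{"type":"array"},"grip_force":{"type":"number"}},"required":["motion"]}

```bash
mkdir -p pics; cat > h.py <<'E'
import numpy as np, cv2, pickle
from workcell import env
def grab(n):
    g=env.grab_frame(n); pickle.dump(g,open(f'{n}.pkl','wb')); return g
def load(n): return pickle.load(open(f'{n}.pkl','rb'))
def cam(g):
    f=200/np.tan(np.radians(g['vertical_fov'])/2)
    K=np.array([[f,0,g['cx']],[0,f,g['cy']],[0,0,1.]])
    R=cv2.Rodrigues(np.array(g['rvec'],float))[0]; return K,R,np.array(g['tvec'],float).ravel()
def atz(g,u,v,z):
    K,R,t=cam(g); c=-R.T@t; d=R.T@np.linalg.solve(K,[u,v,1.]); return c+d*(z-c[2])/d[2]
def proj(g,p):
    K,R,t=cam(g); q=K@(R@np.array(p,float)+t); return q[:2]/q[2]
E
python3 - <<'E'
from h import *
for n in('scene','top'):
    g=grab(n); cv2.imwrite(f'pics/{n}0.png',g['frame'][:,:,::-1])
    K,R,t=cam(g); print(n,g['vertical_fov'],g['cx'],g['cy'],-R.T@t,{k:v for k,v in g.items() if k not in('frame','rvec','tvec')})
print(env.state())
E
```

```text
scene 45.9690971244084 312.5945462349138 191.3235140490811 [1232.45780126    3.55590069 1114.03032397] {'vertical_fov': 45.9690971244084, 'cx': 312.5945462349138, 'cy': 191.3235140490811}
top 57.935055393500065 321.3449362398581 197.84355252793475 [ 459.42507042   50.03066625 1044.97362183] {'vertical_fov': 57.935055393500065, 'cx': 321.3449362398581, 'cy': 197.84355252793475}
{'time_s': 0.1, 'qpos': array([-6.93841970e+01,  1.83467716e+01,  8.96987541e+01,  8.38719331e-04,
        7.20424614e+01, -1.14457665e+00]), 'qvel': array([ 0.09801789, -0.07587961, -0.23512944, -0.00102868,  0.05126075,
       -0.00393628]), 'effort': array([-1.70272920e-04, -4.13334131e+01, -2.32510149e+01,  7.27853319e-02,
        4.22440551e-02, -5.86361875e-05]), 'ee_pos': array([ 213.03015228, -533.60877657,  213.2209217 ]), 'ee_rot': array([-1.79912046e+02, -2.55487316e-03,  2.17601185e+01]), 'force': array([-0.98613695,  0.00346009, -0.47716813]), 'torque': array([-0.05725115, -0.01838228, -0.01902051]), 'gripper_force': 0.0, 'gripper_width': 91.38371552127215}
```

View pics/scene0.png

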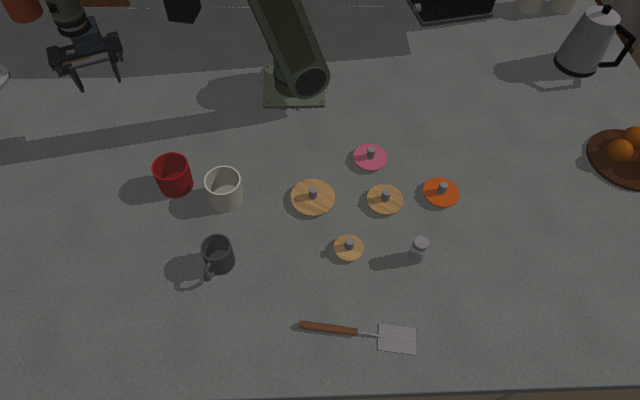

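View pics/top0.png

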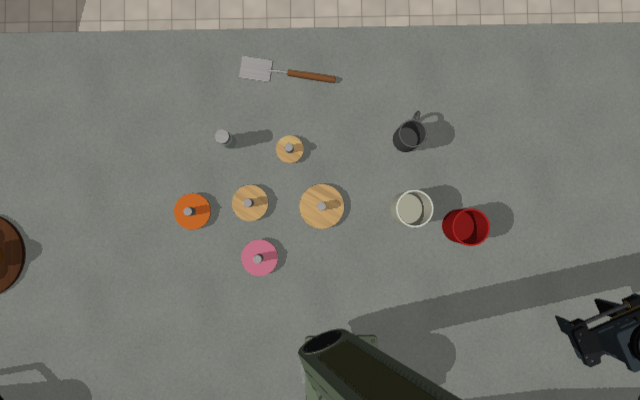

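Both views show three wooden lids. In the top view they are small at (290,149), medium at (250,203) and large at (322,206). The orange lid at (192,211) and the pink one at (260,258) are decoys. The white canister is at (414,209), next to a red decoy at (466,227). By size and colour, the lid I want is the one at (250,203). I'll confirm that with diameters and an enlarged crop.

```bash
python3 - <<'E'
from h import *
g=load('top'); im=g['frame'][:,:,::-1]
hsv=cv2.cvtColor(im,cv2.COLOR_BGR2HSV)
def blob(m,seed):
    n,l,s,c=cv2.connectedComponentsWithStats(m); i=l[seed[1],seed[0]]
    return cv2.findContours((l==i).astype('u1'),cv2.RETR_EXTERNAL,cv2.CHAIN_APPROX_NONE)[0][0]
wood=cv2.inRange(hsv,(8,70,90),(28,255,255))
for nm,s in(('S',(283,155)),('M',(240,212)),('L',(310,218))):
    P=np.array([atz(g,u,v,18)[:2] for u,v in blob(wood,s)[:,0]],np.float32)
    c,r=cv2.minEnclosingCircle(P); e=cv2.fitEllipse(P); print(nm,c,2*r,e)
a=cv2.resize(im[165:245,205:365],None,fx=5,fy=5,interpolation=cv2.INTER_CUBIC)
b=cv2.resize(im[180:240,380:440],None,fx=3,fy=3,interpolation=cv2.INTER_CUBIC)
gs=load('scene'); ims=gs['frame'][:,:,::-1]
c1=cv2.resize(ims[155:225,195:255],None,fx=2.8,fy=2.8,interpolation=cv2.INTER_CUBIC)
c2=cv2.resize(ims[180:220,360:410],None,fx=4.8,fy=4.8,interpolation=cv2.INTER_CUBIC)
o=np.zeros((600,800,3),'u1'); o[:400]=a
x=0
for q in(b,c1,c2): h,w=q.shape[:2]; h=min(h,200); o[400:400+h,x:x+w]=q[:h]; x+=w; print(x)
cv2.imwrite('pics/crop1.png',o)
E
```

```text
S (636.9098510742188, 133.86898803710938) 80.06026458740234 ((636.920166015625, 134.09754943847656), (77.25035858154297, 77.73284149169922), 105.6023941040039)
M (485.52001953125, 249.04209899902344) 103.8691177368164 ((485.4952392578125, 249.27964782714844), (100.97918701171875, 101.12174224853516), 74.01295471191406)
L (472.0638122558594, 45.9016227722168) 127.85132598876953 ((472.021728515625, 45.93711853027344), (124.68594360351562, 125.7701187133789), 73.79335021972656)
180
348
588
```

View pics/crop1.png

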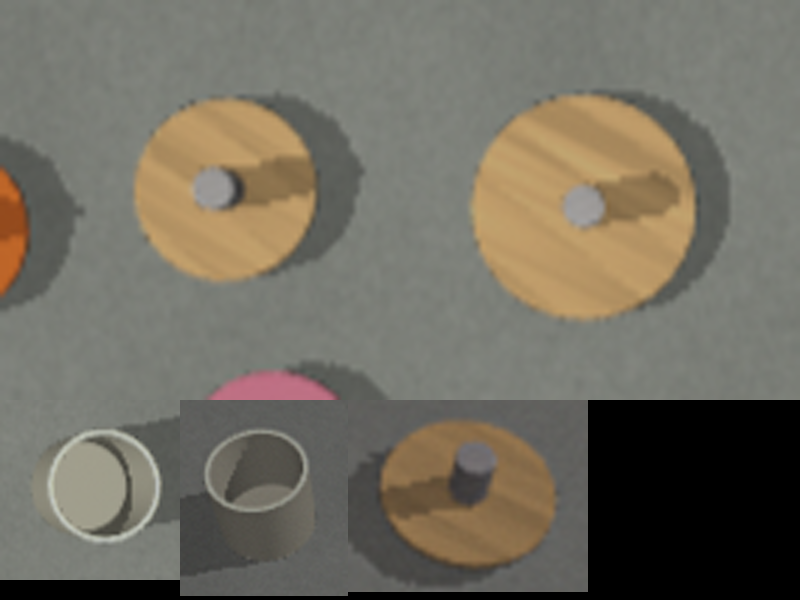

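The crop confirms it. The lid at top pixel (250,203) is plain wood and measures 103.9 mm, against 80 and 128 mm for the other two. The white canister's rim is centred at about top (414.3,208.2) and scene (221.8,179.7).

```bash
python3 - <<'E'
from h import *
g=load('top'); s=load('scene')
print('knob top',atz(g,247.7,202.2,52),'scene knob',atz(s,360+(474-348)/4.8-.4,180+(458-400)/4.8-.4,52))
print('mouth top',atz(g,414.3,208.2,90),'scene',atz(s,221.8,179.7,90))
# automatic rim fit in top view
im=g['frame'].astype(int); hsv=cv2.cvtColor(g['frame'],cv2.COLOR_RGB2HSV)
m=((im.min(2)>175)).astype('u1')*255; m[:,:385]=0;m[:,440:]=0;m[:185]=0;m[235:]=0
p=np.argwhere(m)[:,::-1]; P=np.array([atz(g,u,v,90)[:2] for u,v in p],np.float32)
print(len(P),cv2.minEnclosingCircle(P),cv2.fitEllipse(P))
im=s['frame'].astype(int); m=(im.min(2)>125); m[:,:195]=0;m[:,255:]=0;m[:160]=0;m[205:]=0
p=np.argwhere(m)[:,::-1]; P=np.array([atz(s,u,v,90)[:2] for u,v in p],np.float32)
if len(P)>5: print(len(P),cv2.minEnclosingCircle(P),cv2.fitEllipse(P))
gx=s['frame']; 
hsv=cv2.cvtColor(gx,cv2.COLOR_RGB2HSV); w=cv2.inRange(hsv,(6,70,60),(28,255,255))
n,l,st,c=cv2.connectedComponentsWithStats(w); i=l[205,375]
q=cv2.convexHull(cv2.findContours((l==i).astype('u1'),0,1)[0][0])[:,0]
P=np.array([atz(s,u,v,18)[:2] for u,v in q],np.float32); print('lid scene',st[i],cv2.minEnclosingCircle(P),cv2.fitEllipse(P))
E
```

```text
knob top [485.59068188 247.99038061  52.        ] scene knob [489.62451754 248.85852552  52.        ]
mouth top [ 460.79626213 -199.62581288   90.        ] scene [ 464.58786013 -198.53310426   90.        ]
68 ((460.7037658691406, -199.31072998046875), 48.21535110473633) ((460.7292785644531, -199.50909423828125), (94.45478057861328, 94.70757293701172), 53.521827697753906)
109 ((464.02947998046875, -198.46160888671875), 49.02242660522461) ((463.987060546875, -198.363525390625), (94.18058013916016, 94.6988296508789), 18.210472106933594)
lid scene [367 184  36  31 789] ((490.5396423339844, 249.91693115234375), 52.63314437866211) ((490.18212890625, 249.58360290527344), (102.6638412475586, 104.47622680664062), 66.76895141601562)
```

Request:
send_rows(
  motion=[
    {"tx":0.04,"ty":-0.045,"gripper":-1},
    {"tx":0.075,"ty":-0.085,"gripper":-1},
    {"tx":0.075,"ty":-0.085,"gripper":-1},
    {"tx":0.075,"ty":-0.085,"gripper":-1},
    {"tx":0.075,"ty":-0.085,"gripper":-1},
    {"tx":0.075,"ty":-0.085,"gripper":-1},
    {"tx":0.075,"ty":-0.085,"gripper":-1},
    {"tx":0.075,"ty":-0.085,"gripper":-1},
    {"tx":0.075,"ty":-0.085,"gripper":-1},
    {"tx":0.075,"ty":-0.085,"gripper":-1},
    {"tx":0.075,"ty":-0.085,"gripper":-1},
    {"tx":0.075,"ty":-0.085,"gripper":-1},
  ],
)

```text
invalid input at $.motion[0]: expected keys tx, ty, tz, rx, ry, rz, gripper
```

Request:
send_rows(
  motion=[
    {"tx":0.04,"ty":-0.045,"tz":0,"rx":0,"ry":0,"rz":0,"gripper":-1},
    {"tx":0.075,"ty":-0.085,"tz":0,"rx":0,"ry":0,"rz":0,"gripper":-1},
    {"tx":0.075,"ty":-0.085,"tz":0,"rx":0,"ry":0,"rz":0,"gripper":-1},
    {"tx":0.075,"ty":-0.085,"tz":0,"rx":0,"ry":0,"rz":0,"gripper":-1},
    {"tx":0.075,"ty":-0.085,"tz":0,"rx":0,"ry":0,"rz":0,"gripper":-1},
    {"tx":0.075,"ty":-0.085,"tz":0,"rx":0,"ry":0,"rz":0,"gripper":-1},
    {"tx":0.075,"ty":-0.085,"tz":0,"rx":0,"ry":0,"rz":0,"gripper":-1},
    {"tx":0.075,"ty":-0.085,"tz":0,"rx":0,"ry":0,"rz":0,"gripper":-1},
    {"tx":0.075,"ty":-0.085,"tz":0,"rx":0,"ry":0,"rz":0,"gripper":-1},
    {"tx":0.075,"ty":-0.085,"tz":0,"rx":0,"ry":0,"rz":0,"gripper":-1},
    {"tx":0.075,"ty":-0.085,"tz":0,"rx":0,"ry":0,"rz":0,"gripper":-1},
    {"tx":0.075,"ty":-0.085,"tz":0,"rx":0,"ry":0,"rz":0,"gripper":-1},
  ],
)

```text
time_s: 1.6
ee_pos: [433.3, 83.3, 213.8]
ee_rot: [180.0, 0.0, 21.8]
force: [0.8, 0.6, 0.2]
gripper_width: 91.2
gripper_force: 0.0
```

Request:
send_rows(
  motion=[
    {"tx":0.075,"ty":-0.09,"tz":0,"rx":0,"ry":0,"rz":0,"gripper":-1},
    {"tx":0.075,"ty":-0.09,"tz":0,"rx":0,"ry":0,"rz":0,"gripper":-1},
    {"tx":0.05,"ty":-0.06,"tz":0,"rx":0,"ry":0,"rz":0,"gripper":-1},
    {"tx":0.025,"ty":-0.031,"tz":0.04,"rx":0,"ry":0,"rz":0,"gripper":-1},
    {"tx":0,"ty":0,"tz":0.08,"rx":0,"ry":0,"rz":0,"gripper":-1},
    {"tx":0,"ty":0,"tz":0.08,"rx":0,"ry":0,"rz":0,"gripper":-1},
    {"tx":0,"ty":0,"tz":0.06,"rx":0,"ry":0,"rz":0,"gripper":-1},
    {"tx":0,"ty":0,"tz":0.02,"rx":0,"ry":0,"rz":0,"gripper":-1},
    {"tx":0,"ty":0,"tz":0,"rx":0,"ry":0,"rz":0,"gripper":-1},
    {"tx":0,"ty":0,"tz":0,"rx":0,"ry":0,"rz":0,"gripper":-1},
  ],
)

```text
time_s: 2.85
ee_pos: [488.4, 249.4, 75.2]
ee_rot: [-180.0, -0.2, 21.8]
force: [-0.2, 0.1, -0.1]
gripper_width: 91.3
gripper_force: 0.0
```

```bash
python3 - <<'E'
from h import *
s=grab('scene'); g=grab('top'); print(env.state()['ee_pos'],env.state()['ee_rot'])
a=cv2.resize(s['frame'][140:260,330:450,::-1],(400,400),interpolation=cv2.INTER_CUBIC)
b=cv2.resize(g['frame'][140:260,190:310,::-1],(400,400),interpolation=cv2.INTER_CUBIC)
cv2.imwrite('pics/pre.png',np.hstack([a,b]))
E
```

```text
[488.26140564 249.29174323  75.20949786] [-1.79994371e+02 -1.50340202e-01  2.17561209e+01]
```

View pics/pre.png

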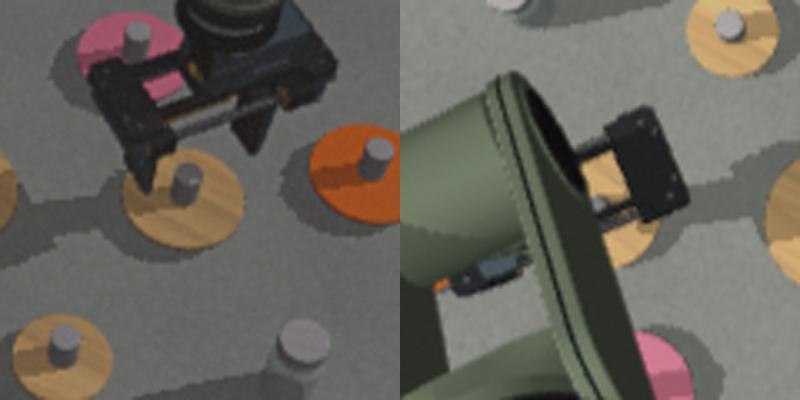

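Both tips straddle the medium lid's knob. In the scene crop the tips are at (148,190) and (258,150), and the knob top is at (187,172). I'll check the alignment by projecting the tip positions.

```bash
python3 - <<'E'
from h import *
s=load('scene'); g=load('top'); T=np.array([488.3,249.3,75.2]); a=np.radians(21.76); ty=np.array([np.sin(a),-np.cos(a),0]); tx=np.array([np.cos(a),np.sin(a),0])
c=lambda p:((proj(s,p)-[330,140]+.5)*400/120).round(0)
for k in(-59,-45.5,45.5,59): print(k,[c(T+k*ty+j*tx) for j in(-16,0,16)])
print('tcp',c(T),'knob',c([489.6,248.9,52]))
E
```

```text
-59 [array([245., 119.]), array([255., 133.]), array([265., 148.])]
-45.5 [array([231., 124.]), array([240., 139.]), array([250., 153.])]
45.5 [array([134., 160.]), array([143., 174.]), array([152., 189.])]
59 [array([119., 165.]), array([128., 180.]), array([138., 195.])]
tcp [192. 156.] knob [188. 174.]
```

Tips and knob land where predicted, to within about 1 mm. Next I descend and grip.

Request:
send_rows(
  motion=[
    {"tx":0,"ty":0,"tz":0.04,"rx":0,"ry":0,"rz":0,"gripper":-1},
    {"tx":0,"ty":0,"tz":0.04,"rx":0,"ry":0,"rz":0,"gripper":-1},
    {"tx":0,"ty":0,"tz":0.021,"rx":0,"ry":0,"rz":0,"gripper":-1},
    {"tx":0,"ty":0,"tz":0,"rx":0,"ry":0,"rz":0,"gripper":-0.5},
    {"tx":0,"ty":0,"tz":0,"rx":0,"ry":0,"rz":0,"gripper":0},
    {"tx":0,"ty":0,"tz":0,"rx":0,"ry":0,"rz":0,"gripper":0.3},
    {"tx":0,"ty":0,"tz":0,"rx":0,"ry":0,"rz":0,"gripper":0.5},
    {"tx":0,"ty":0,"tz":0,"rx":0,"ry":0,"rz":0,"gripper":1},
    {"tx":0,"ty":0,"tz":0,"rx":0,"ry":0,"rz":0,"gripper":1},
    {"tx":0,"ty":0,"tz":0,"rx":0,"ry":0,"rz":0,"gripper":1},
    {"tx":0,"ty":0,"tz":0,"rx":0,"ry":0,"rz":0,"gripper":1},
  ],
  grip_force=30,
)

```text
time_s: 4.32
ee_pos: [487.4, 249.1, 23.4]
ee_rot: [-180.0, -0.0, 21.8]
force: [-1.4, 0.7, 0.7]
gripper_width: 23.1
gripper_force: 30.0
```

Request:
send_rows(
  motion=[
    {"tx":0,"ty":0,"tz":-0.02,"rx":0,"ry":0,"rz":0,"gripper":1},
    {"tx":0,"ty":0,"tz":-0.05,"rx":0,"ry":0,"rz":0,"gripper":1},
    {"tx":0,"ty":0,"tz":-0.07,"rx":0,"ry":0,"rz":0,"gripper":1},
    {"tx":0,"ty":0,"tz":-0.07,"rx":0,"ry":0,"rz":0,"gripper":1},
    {"tx":0,"ty":0,"tz":-0.05,"rx":0,"ry":0,"rz":0,"gripper":1},
    {"tx":0,"ty":0,"tz":-0.02,"rx":0,"ry":0,"rz":0,"gripper":1},
    {"tx":-0.014,"ty":0.03,"tz":0,"rx":0,"ry":0,"rz":0,"gripper":1},
    {"tx":-0.025,"ty":0.054,"tz":0,"rx":0,"ry":0,"rz":0,"gripper":1},
    {"tx":-0.035,"ty":0.075,"tz":0,"rx":0,"ry":0,"rz":0,"gripper":1},
    {"tx":-0.035,"ty":0.075,"tz":0,"rx":0,"ry":0,"rz":0,"gripper":1},
    {"tx":-0.035,"ty":0.075,"tz":0,"rx":0,"ry":0,"rz":0,"gripper":1},
    {"tx":-0.035,"ty":0.075,"tz":0,"rx":0,"ry":0,"rz":0,"gripper":1},
  ],
)

```text
time_s: 5.82
ee_pos: [473.8, 35.2, 162.0]
ee_rot: [-180.0, 0.2, 21.7]
force: [0.9, -0.8, -1.4]
gripper_width: 23.1
gripper_force: 30.0
```

Request:
send_rows(
  motion=[
    {"tx":-0.035,"ty":0.075,"tz":0,"rx":0,"ry":0,"rz":0,"gripper":1},
    {"tx":-0.035,"ty":0.075,"tz":0,"rx":0,"ry":0,"rz":0,"gripper":1},
    {"tx":-0.035,"ty":0.075,"tz":0,"rx":0,"ry":0,"rz":0,"gripper":1},
    {"tx":-0.035,"ty":0.075,"tz":0,"rx":0,"ry":0,"rz":0,"gripper":1},
    {"tx":-0.03,"ty":0.065,"tz":0,"rx":0,"ry":0,"rz":0,"gripper":1},
    {"tx":-0.02,"ty":0.045,"tz":0,"rx":0,"ry":0,"rz":0,"gripper":1},
    {"tx":-0.01,"ty":0.02,"tz":0,"rx":0,"ry":0,"rz":0,"gripper":1},
    {"tx":0,"ty":0,"tz":0.04,"rx":0,"ry":0,"rz":0,"gripper":1},
    {"tx":0,"ty":0,"tz":0.02,"rx":0,"ry":0,"rz":0,"gripper":1},
    {"tx":0,"ty":0,"tz":0,"rx":0,"ry":0,"rz":0,"gripper":1},
    {"tx":0,"ty":0,"tz":0,"rx":0,"ry":0,"rz":0,"gripper":1},
  ],
)

```text
time_s: 7.2
ee_pos: [462.6, -199.2, 133.8]
ee_rot: [180.0, -0.0, 21.8]
force: [-0.2, 0.1, -0.5]
gripper_width: 23.4
gripper_force: 30.0
```

```bash
python3 - <<'E'
from h import *
s=grab('scene'); g=grab('top'); print(env.state()['ee_pos'],env.state()['ee_rot'])
a=cv2.resize(s['frame'][110:230,165:285,::-1],(400,400),interpolation=cv2.INTER_CUBIC)
b=cv2.resize(g['frame'][150:270,350:470,::-1],(400,400),interpolation=cv2.INTER_CUBIC)
cv2.imwrite('pics/over.png',np.hstack([a,b]))
c=lambda p:((proj(s,p)-[165,110]+.5)*400/120).round(0)
e=env.state()['ee_pos']; print('lid plate bottom rim', [c(e+[52*np.cos(t),52*np.sin(t),-11.4]) for t in np.arange(4)*np.pi/2]); print('rim',[c([464+50*np.cos(t),-198.4+50*np.sin(t),90]) for t in np.arange(4)*np.pi/2])
E
```

```text
[ 462.77825239 -199.27816853  134.0512609 ] [ 1.79944295e+02 -4.72082623e-02  2.17884782e+01]
lid plate bottom rim [array([179., 261.]), array([250., 206.]), array([189., 157.]), array([118., 209.])]
rim [array([187., 284.]), array([253., 232.]), array([196., 185.]), array([129., 235.])]
```

View pics/over.png

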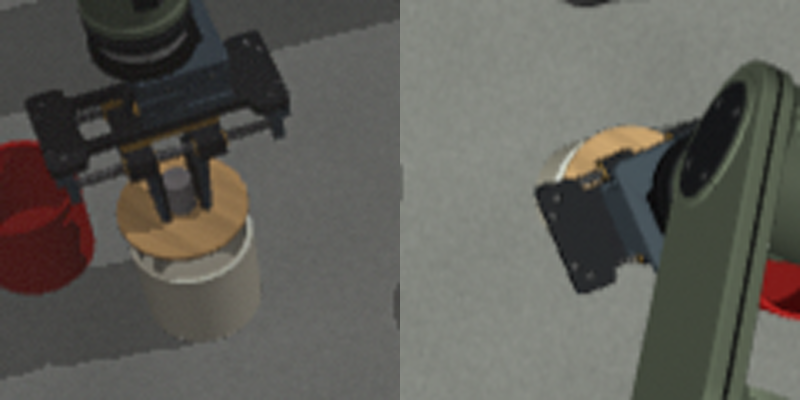

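The lid hangs level and centred over the white canister. Its plate spans 117–249 in crop columns with the bottom edge at row 260, and the prediction was 118–250 and 261. Next I lower it.

Request:
send_rows(
  motion=[
    {"tx":0,"ty":0,"tz":0.02,"rx":0,"ry":0,"rz":0,"gripper":1},
    {"tx":0,"ty":0,"tz":0.02,"rx":0,"ry":0,"rz":0,"gripper":1},
    {"tx":0,"ty":0,"tz":0.012,"rx":0,"ry":0,"rz":0,"gripper":1},
    {"tx":0,"ty":0,"tz":0.006,"rx":0,"ry":0,"rz":0,"gripper":1},
    {"tx":0,"ty":0,"tz":0,"rx":0,"ry":0,"rz":0,"gripper":1},
    {"tx":0,"ty":0,"tz":0,"rx":0,"ry":0,"rz":0,"gripper":1},
  ],
)

```text
time_s: 8.05
ee_pos: [462.6, -199.4, 104.7]
ee_rot: [180.0, -0.0, 21.8]
force: [-0.5, 0.3, -1.3]
gripper_width: 23.4
gripper_force: 30.0
```

Request:
send_rows(
  motion=[
    {"tx":0,"ty":0,"tz":0.003,"rx":0,"ry":0,"rz":0,"gripper":1},
    {"tx":0,"ty":0,"tz":0.002,"rx":0,"ry":0,"rz":0,"gripper":1},
    {"tx":0,"ty":0,"tz":0.001,"rx":0,"ry":0,"rz":0,"gripper":1},
    {"tx":0,"ty":0,"tz":0,"rx":0,"ry":0,"rz":0,"gripper":1},
    {"tx":0,"ty":0,"tz":0,"rx":0,"ry":0,"rz":0,"gripper":1},
  ],
)

```text
time_s: 8.68
ee_pos: [462.3, -199.3, 101.5]
ee_rot: [180.0, 0.0, 21.8]
force: [-0.1, -0.5, -1.3]
gripper_width: 23.5
gripper_force: 30.0
```

Request:
send_rows(
  motion=[
    {"tx":0,"ty":0,"tz":0.001,"rx":0,"ry":0,"rz":0,"gripper":1},
    {"tx":0,"ty":0,"tz":0.001,"rx":0,"ry":0,"rz":0,"gripper":1},
    {"tx":0,"ty":0,"tz":0,"rx":0,"ry":0,"rz":0,"gripper":1},
    {"tx":0,"ty":0,"tz":0,"rx":0,"ry":0,"rz":0,"gripper":1},
  ],
)

```text
time_s: 9.18
ee_pos: [462.3, -199.3, 101.5]
ee_rot: [180.0, -0.0, 21.8]
force: [-2.4, 1.2, 7.6]
gripper_width: 23.5
gripper_force: 30.0
```

There's contact: the upward force rose by about 9 N and z stopped at 101.5, as expected. I release and rise.

Request:
send_rows(
  motion=[
    {"tx":0,"ty":0,"tz":-0.001,"rx":0,"ry":0,"rz":0,"gripper":1},
    {"tx":0,"ty":0,"tz":0,"rx":0,"ry":0,"rz":0,"gripper":0.3},
    {"tx":0,"ty":0,"tz":0,"rx":0,"ry":0,"rz":0,"gripper":0},
    {"tx":0,"ty":0,"tz":0,"rx":0,"ry":0,"rz":0,"gripper":-0.3},
    {"tx":0,"ty":0,"tz":0,"rx":0,"ry":0,"rz":0,"gripper":-0.5},
    {"tx":0,"ty":0,"tz":0,"rx":0,"ry":0,"rz":0,"gripper":-0.5},
    {"tx":0,"ty":0,"tz":-0.03,"rx":0,"ry":0,"rz":0,"gripper":-0.5},
    {"tx":0,"ty":0,"tz":-0.06,"rx":0,"ry":0,"rz":0,"gripper":-0.5},
    {"tx":0,"ty":0,"tz":-0.06,"rx":0,"ry":0,"rz":0,"gripper":-0.5},
    {"tx":-0.08,"ty":0,"tz":-0.06,"rx":0,"ry":0,"rz":0,"gripper":-0.5},
    {"tx":-0.08,"ty":0.04,"tz":0,"rx":0,"ry":0,"rz":0,"gripper":-0.5},
    {"tx":0,"ty":0.08,"tz":0,"rx":0,"ry":0,"rz":0,"gripper":-0.5},
  ],
)

```text
time_s: 10.68
ee_pos: [408.3, -285.1, 208.2]
ee_rot: [179.9, -0.0, 21.7]
force: [0.4, -0.7, 1.2]
gripper_width: 68.6
gripper_force: 0.0
```

Request:
send_rows(
  motion=[
    {"tx":0,"ty":0.1,"tz":0,"rx":0,"ry":0,"rz":0,"gripper":-0.5},
    {"tx":0,"ty":0.1,"tz":0,"rx":0,"ry":0,"rz":0,"gripper":-0.5},
    {"tx":0,"ty":0.05,"tz":0,"rx":0,"ry":0,"rz":0,"gripper":-0.5},
    {"tx":0,"ty":0,"tz":0,"rx":0,"ry":0,"rz":0,"gripper":-0.5},
  ],
)

```text
time_s: 11.18
ee_pos: [457.0, -402.2, 206.3]
ee_rot: [180.0, -0.0, 21.7]
force: [-0.0, 0.4, -0.0]
gripper_width: 68.7
gripper_force: 0.0
```

```bash
python3 - <<'E'
from h import *
s=grab('scene'); g=grab('top'); print(env.state()['ee_pos'],env.state()['gripper_width'])
a=cv2.resize(s['frame'][120:240,165:285,::-1],(400,400),interpolation=cv2.INTER_CUBIC)
b=cv2.resize(g['frame'][150:270,350:470,::-1],(400,400),interpolation=cv2.INTER_CUBIC)
cv2.imwrite('pics/end.png',np.hstack([a,b]))
hsv=cv2.cvtColor(s['frame'],cv2.COLOR_RGB2HSV); w=cv2.inRange(hsv,(6,70,60),(28,255,255))
n,l,st,c=cv2.connectedComponentsWithStats(w[:, :290].copy()); i=l[190,215]
q=cv2.convexHull(cv2.findContours((l==i).astype('u1'),0,1)[0][0])[:,0]
P=np.array([atz(s,u,v,96)[:2] for u,v in q],np.float32); print('lid on',st[i],cv2.minEnclosingCircle(P),cv2.fitEllipse(P))
E
```

```text
[ 456.31228456 -400.15841747  206.39960378] 68.49864458837936
lid on [202 164  39  32 857] ((465.9261474609375, -199.83123779296875), 53.11149978637695) ((465.78143310546875, -199.69839477539062), (103.02716064453125, 106.10812377929688), 101.13996124267578)
```

View pics/end.png

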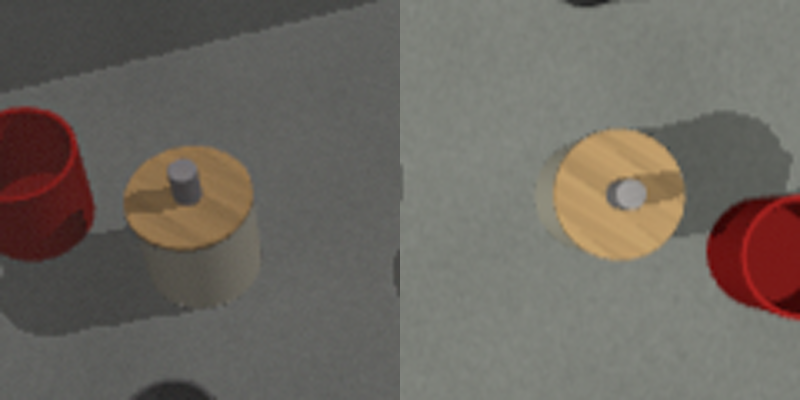

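The lid sits flat on the canister in both views. Its plate is centred on the mouth to within about 2 mm, and the arm is clear of everything.

```bash
python3 -c "
from workcell import env
print(env.job_done())"
```

```text
the job is handed in; nothing more can be done
None
```

The 104 mm lid is seated flat on the white canister, centred to about 2 mm in the final pictures, and the arm is clear; the job is handed in, but the hand-in call returned no verdict.

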